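# Park the captive locking screw and tilt the utensil drawer open

### The arm

A 7-joint arm with a two-finger parallel gripper is mounted at the origin on the work surface. World frame = base frame: x ahead of the robot, y to its left, z up, the work surface at z = 0. Lengths are in m, angles in rad, forces in N, time in s.
With the tool pointing down it reaches from about 0.35 to 0.9 m from the base axis. Payload 8.1 kg.
Tool frame: the origin (TCP) lies midway between the tips of the shut fingers; the grasp point (between the pads) lies 19 mm behind it; x points along the fingers, z is the direction in which the jaws open and shut, and the axes are right-handed (so a half turn about x gives the same grasp; the last joint's range is limited). The gripper opens to 92 mm and grips with 3 to 60 N. Pads are 19 mm wide; open, the fingers measure 130 mm over their backs; the gripper's body (75 mm by 190 mm) begins 47 mm behind the grasp point.
Start: joints at [1.172, 0.434, 0.025, 1.573, -0.012, 1.134, -0.075], TCP at [0.182, -0.598, 0.227] pointing down, gripper open.
Joint ranges: [-2.62, 2.62], [-0.44, 2.09], [-1.27, 1.32], [0.08, 2.57], [-1.32, 4.46], [0.12, 2], [-2.74, 2.74]. Speed limits (rad/s): [2.22, 2.22, 3.01, 3.01, 3.14, 3.14, 3.14].

### API

Orientations are given as a rotation vector (axis times angle).
In Python, from cell import arm gives the robot as it stands. The module is installed in compiled form; this text tells all that it offers.
- The arm moves only by the tool move_arm, never from a script. Its argument "steps" is text: rows parted by semicolons, each of 5 numbers parted by spaces: the shift along the tool's x, y, z in m, then the turn about the tool's x in rad, then the closure in counts, from 0 (fully open) to 255 (shut). A call has 1 to 10 rows; each row is the pose to reach, as a shift and turn from the pose commanded when the call began, along the tool's axes at that moment; what a row does not reach only later rows make up. A row lasts 1/12 s, in which the tool goes at most 41.7 mm and 7.16 degrees, less where a joint would pass 70% of its speed; a pose out of reach is approached as far as the arm can. A call with a gripper value outside its range is refused whole. The fingers move at their own pace and stop on an object; "squeeze" is the grip in N (left out, the last holds). Time passes only in rows, so rows that repeat a pose let the fingers close. It gives the time, the measured TCP pose, the force and the opening at its end, in the units of the state.
- arm.observe(): the state, without advancing time (a new reading comes with each control period).
- arm.get_image(name): name is "scene" or "side" or "wrist"; returns a dict with "img" (420x560x3 uint8, blue, green, red), "z_map" (420x560 float32, m along the optical axis (not along the pixel's ray), 0 where there is no reading), "vfov" (degrees; the focal length in pixels is half the picture's height over the tangent of half this angle, whatever the lens; pixels are square), "cx", "cy" (the principal point, pixels), "k1" (the pictures are not rectified: a ray, as slopes to the right and down, at radius r is drawn at 1 + k1 r^2 times it, then the intrinsics apply), "extrinsics" (4x4, takes a point from camera to world coordinates). Camera axes: x right, y up, looking along -z (the intrinsics and any distortion apply to the point x, -y, -z); pixel columns grow to the right and rows downward; lengths in m; the calibration is good to about 2 mm. A picture is of the moment at which its call begins.
- arm.sign_off(): hands the job in, once; it reports no verdict.
The state is a dict: "clock": time; "joints": joint angles; "dq": joint speeds; "joint_efforts": joint torques, N m; "position": TCP position; "ee_rot": TCP orientation; "force": force on the tool from outside, world axes, zero at the start; "ft_torque": the same for the moment, N m; "width": opening from 0.0 (shut) to 1.0 (fully open).
Only numpy, scipy, OpenCV 4.12 (cv2) and the standard library are available. Lean on these libraries where they do the work, as an engineer would, in place of code of your own. Each camera call takes 0.05 s, during which the arm holds its last target.

### The job

Open the locked tilt-out utensil drawer: pull the captive screw on top of the unit outward against its spring until its thread can catch, then unscrew it (anticlockwise from above) until its bolt is well clear of the drawer and it stays out by itself when you let go. Then tilt the drawer fully open and leave it open. Work gently, without forcing the screw or its bolt, and leave the other things where they stand.

Things in the scene. Friction and masses are not known exactly. Their poses are not given: they have to be found in the camera images.
- knob_grip (a point): the captive screw's knob: upright knurled steel cylinder, 30 mm in diameter, 28 mm tall, on a black collar (42 mm in diameter, 22 mm high) on top of the drawer unit. Point on the knob's upright axis, 20 mm above its underside, 8 mm below its top; at rest the underside is 1 mm above the collar's top. The knob slides up and down and turns about this axis only.
- lift (a joint): how far the screw is pulled out of its collar, straight up, in m: 0 at rest. A spring pushes it back (3 N at rest, rising 0.22 N per mm). A straight pull at the start meets a hard stop 2 mm above the lift at which the thread begins; that lift is hidden and differs from case to case: 6.5 to 11.5 mm. The drawer is unlocked from 13.5 mm on.
- knob: the knob as a body; origin on its axis at its underside, z up; its yaw shows the screw's turn (anticlockwise from above positive). Held within those 2 mm and turned anticlockwise from its start the screw enters the thread after 0.4 to 0.9 rad, then climbs 4 mm per radian for 2.2 rad to a hard stop, and stays where it is let go.
- stem: the screw's shaft inside the collar, fixed to the knob, origin at the knob's underside: a bolt 7 mm in diameter whose tip bars the drawer's keeper, and a thread lug hidden in the collar. Turned without being pulled out enough, the lug jams against the thread or passes beneath it. Loads over 35 N damage the stem.
- drawer (a joint): tilt of the drawer in rad: 0 shut, 0.6 fully open (its stop). It turns stiffly (about 4 to 6 N at the pull) and stays where it is left.
- pull (a point): centre of the grip of the drawer's pull: a white block 18 mm deep, 30 mm wide across the drawer's front and 20 mm high, 32 mm off the drawer's front near its top edge, joined to it by two thin arms; free below. 30 mm ahead of and 108 mm above the hinge line when shut.
- drawer_hinge (a point): middle of the drawer's level hinge line, at the foot of its front. The hinge line runs along this frame's y; the drawer's top swings toward this frame's -x as it opens.
- unit: the drawer unit, fixed to the counter: 180 mm deep, 280 mm wide, 150 mm high, grey plastic with a white drawer front; origin under its centre, front toward its -x, z up. The screw's axis is 25 mm ahead of its centre, on its middle line.
- bowl: small glass bowl, 76 mm across, 42 mm high, on the unit's top; origin under its centre. Leave alone.
- salt: small glass salt jar, 40 mm across, 55 mm high, on the unit's top; origin under its centre. Leave alone.
- cup: red ceramic cup with a handle, 74 mm across, 85 mm high, beside the unit; origin under its centre. Leave alone.
- steamer: couscous steamer basket, 210 mm across, 85 mm high; origin under its centre. Leave alone.
- oil: oil bottle, 62 mm across, 220 mm high; origin under its centre. Leave alone.
- mill: wooden pepper mill, 54 mm across, 148 mm high; origin under its centre. Leave alone.
- canister: white canister, 80 mm across, 110 mm high; origin under its centre. Leave alone.

How it is judged:
On the way, in this order (a step that is already met when the one before it is completed fails the run):
1. the screw is driven out on its thread, at least 13.5 mm, and stays there with the fingers off it (value of joint lift above 0.0135 m and contact force between the fingers and knob below 0.1 N), for 0.3 s.
2. the drawer is tilted open (value of joint drawer above 0.5 rad), for 0.2 s.
At the end, for the whole second after the job is handed in: The screw stands out by 13.5 mm or more on its thread, and the drawer is tilted open by at least 0.5 of its 0.6 rad and at rest (value of joint lift above 0.0135 m and value of joint drawer above 0.5 rad and velocity of joint drawer below 0.05 rad/s); the robot touches nothing.
It fails at once if the screw's stem is loaded with more than 35 N (against its thread, its stops or the drawer) (contact force between stem and anything else above 35 N).
It fails at once if a bystander is moved by more than 20 mm (distance of any of bowl, salt, cup, steamer, oil, mill, canister from where it was at the start of the episode above 0.02 m).
It also fails if it takes over 72 s, if anything falls off the work surface, if the arm or the gripper's body presses on something with over 40 N, if the wrist force passes 120 N, or if a joint passes its speed limit or range.

## Working session

There is one attempt and no reset: what is moved stays moved. The work goes in short steps, Python scripts to look and compute and a tool call to move; the robot and the scene stay as the last step left them, time stands still between calls to the robot, and variables do not carry over. Pictures are saved under pics/ and viewed, and the job is handed in when it is done.

Besides the shell and the picture viewer there is one more tool, called after "Call:" as name(argument=value, ...) on one line, values as JSON. move_arm: Moves the arm, as the interface text tells. Its arguments: {"type":"object","properties":{"steps":{"type":"string"},"squeeze":{"type":"number"}},"required":["steps"]}

```bash
mkdir -p pics; ls; cat > h.py <<'E'
import numpy as np, cv2, pickle
from cell import arm
def grab(n,tag):
    d=arm.get_image(n); cv2.imwrite(f'pics/{tag}.png',d['img']); pickle.dump(d,open(f'{tag}.pkl','wb')); return d
def pt(d,u,v,z=None):
    H,W=d['img'].shape[:2]; f=H/2/np.tan(np.radians(d['vfov'])/2)
    x=(u-d['cx'])/f; y=(v-d['cy'])/f
    r0=np.hypot(x,y); r=r0
    for _ in range(30): r=r0/(1+d['k1']*r*r)
    s=r/r0 if r0>0 else 1; x*=s;y*=s
    if z is None: z=d['z_map'][int(round(v)),int(round(u))]
    p=np.array([x*z,-y*z,-z,1]); return (np.array(d['extrinsics'])@p)[:3]
def proj(d,P):
    q=np.linalg.inv(np.array(d['extrinsics']))@np.append(P,1)
    x=q[0]/-q[2]; y=-q[1]/-q[2]; k=1+d['k1']*(x*x+y*y)
    H=d['img'].shape[0]; f=H/2/np.tan(np.radians(d['vfov'])/2)
    return d['cx']+f*x*k, d['cy']+f*y*k
E
python3 - <<'E'
from h import *
for n in ['scene','side','wrist']:
    d=grab(n,n+'0'); print(n,d['vfov'],d['k1'],np.array(d['extrinsics']).round(3).tolist())
print(arm.observe())
E
```

```text
pics
scene 42.458936997647044 -0.14595180679233172 [[0.283, -0.813, 0.509, 1.326], [0.959, 0.24, -0.15, -0.212], [-0.0, 0.531, 0.848, 1.401], [0.0, 0.0, 0.0, 1.0]]
side 57.161062330866514 -0.10602340111792612 [[-0.957, 0.214, -0.199, 0.302], [-0.292, -0.689, 0.663, 0.901], [0.005, 0.692, 0.722, 1.111], [0.0, 0.0, 0.0, 1.0]]
wrist 67.15476789311123 0.006720485701049287 [[0.291, 0.913, 0.287, 0.26], [-0.957, 0.278, 0.086, -0.574], [-0.001, -0.299, 0.954, 0.384], [0.0, 0.0, 0.0, 1.0]]
{'clock': 0.15, 'joints': array([ 1.17242082,  0.43507306,  0.02496155,  1.57387021, -0.01160416,
        1.13401505, -0.07509625]), 'dq': array([ 5.21776385e-04, -2.09213939e-03, -8.12008953e-05, -5.02080868e-03,
       -1.16716857e-03, -4.15945832e-04, -2.71269155e-04]), 'joint_efforts': array([ 2.77560219e-03, -6.68259501e+01,  9.86348949e-01, -3.14692390e+01,
       -6.04920555e-02,  3.94515647e-02,  9.90976218e-05]), 'position': array([ 0.18202634, -0.59750021,  0.22612573]), 'ee_rot': array([ 0.98933174,  1.33577142, -0.98826601]), 'force': array([-0.29967256,  0.11648473,  0.71006976]), 'ft_torque': array([ 0.00046447,  0.00316329, -0.00673132]), 'width': 0.9997664363399549}
```

View pics/scene0.png

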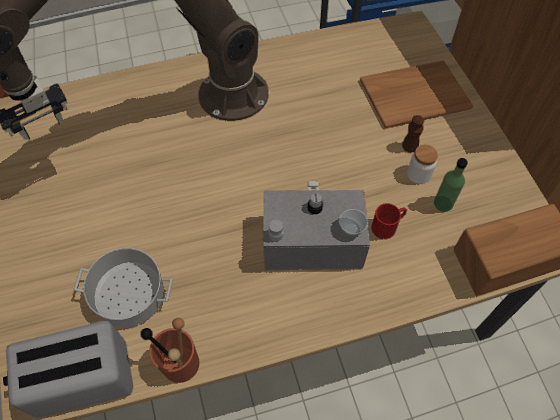

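View pics/side0.png

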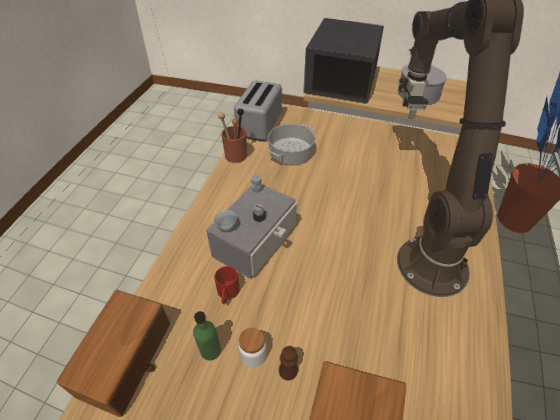

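View pics/wrist0.png

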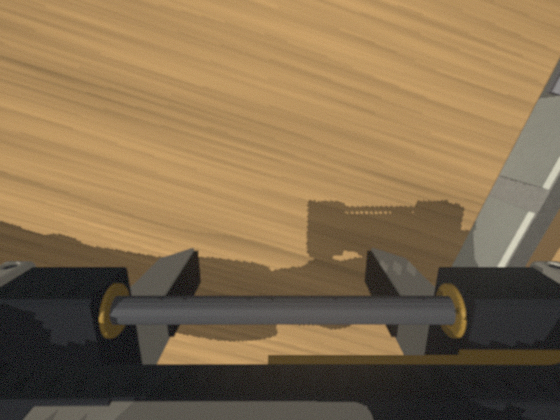

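The scene view shows the unit at about (315,230), the knob near (316,203), the pull at (313,185), the bowl at (352,224) and the salt at (276,231). The side view shows the knob at (259,212) and the pull at (280,232).

```bash
python3 - <<'E'
from h import *
L=lambda t:pickle.load(open(t+'.pkl','rb'))
a=L('scene0'); b=L('side0')
c1=cv2.resize(a['img'][170:280,250:410],None,fx=5,fy=5,interpolation=cv2.INTER_CUBIC)
c2=cv2.resize(b['img'][165:285,200:310],None,fx=5,fy=5,interpolation=cv2.INTER_CUBIC)
cv2.imwrite('pics/c1.png',c1);cv2.imwrite('pics/c2.png',c2)
for d,box,n in [(a,(185,275,255,375),'scene'),(b,(180,275,205,300),'side')]:
    P=np.array([pt(d,u,v) for v in range(box[0],box[1]) for u in range(box[2],box[3])])
    # top plane points
    m=abs(P[:,2]-.15)<.005; T=P[m]
    print(n,m.sum(),'z',np.median(T[:,2]))
    (c,s,ang)=cv2.minAreaRect(T[:,:2].astype(np.float32)); print(c,s,ang)
    pts=P
    k=(P[:,2]>.185)&(P[:,2]<.22); print('high',k.sum(),P[k].mean(0),P[k].min(0),P[k].max(0))
    np.save(n+'_P.npy',P)
E
```

```text
scene 4298 z 0.1492139875283902
(0.6430694460868835, 0.08292607218027115) (0.27711760997772217, 0.1777113974094391) 74.47452545166016
high 435 [0.66612559 0.06390449 0.19708003] [ 0.59804319 -0.0526844   0.18511661] [0.74415591 0.19964054 0.21052455]
side 2599 z 0.15051796940337592
(0.6363721489906311, 0.08133524656295776) (0.28626033663749695, 0.17538098990917206) 73.83277130126953
high 229 [0.66281493 0.10489085 0.19444019] [ 0.59364629 -0.03326792  0.18522061] [0.73777796 0.20197145 0.20898788]
```

View pics/c1.png

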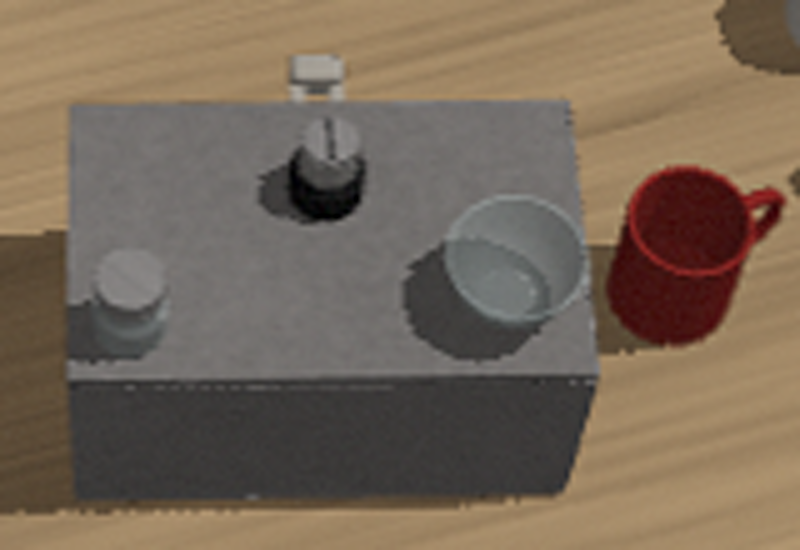

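View pics/c2.png

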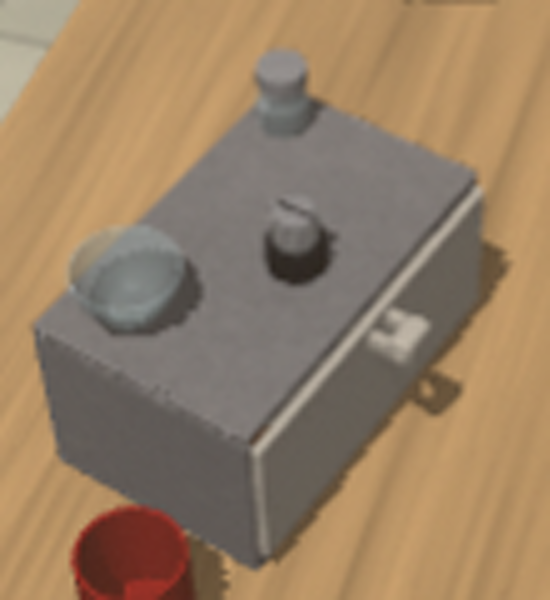

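```bash
python3 - <<'E'
from h import *
from scipy.spatial.transform import Rotation as R
L=lambda t:pickle.load(open(t+'.pkl','rb'))
a=L('scene0'); b=L('side0')
def onz(d,u,v,z):
    p=pt(d,u,v,1.0); o=np.array(d['extrinsics'])[:3,3]; r=p-o; return o+r*(z-o[2])/r[2]
S=lambda x,y:(250+x/5-.4,170+y/5-.4); D=lambda x,y:(200+x/5-.4,165+y/5-.4)
print('knobtop',onz(a,*S(332,138),.201),onz(b,*D(297,213),.201))
print('corners scene',[onz(a,*S(*q),.15).round(4).tolist() for q in [(70,103),(568,101),(598,378),(68,380)]])
print('corners side',[onz(b,*D(*q),.15).round(4).tolist() for q in [(40,327),(255,438),(480,185),(330,100)]])
print('pull top',onz(a,*S(316,70),.12),onz(a,*S(316,70),.14), pt(a,*S(316,70)),pt(b,*D(400,328)))
print('bowl rim',onz(a,*S(516,260),.192),onz(b,*D(128,265),.192)); print('salt top',onz(a,*S(131,280),.205),onz(b,*D(281,72),.205))
o=arm.observe(); M=R.from_rotvec(o['ee_rot']).as_matrix(); print(M.round(3))
E
```

```text
knobtop [0.61481685 0.09100543 0.201     ] [0.60821733 0.09329958 0.201     ]
corners scene [[0.5216, -0.0282, 0.15], [0.5985, 0.2377, 0.15], [0.7654, 0.1907, 0.15], [0.6878, -0.075, 0.15]]
corners side [[0.7524, 0.1946, 0.15], [0.5881, 0.2374, 0.15], [0.5123, -0.0152, 0.15], [0.6392, -0.0663, 0.15]]
pull top [0.52035511 0.11721619 0.12      ] [0.53293402 0.11207792 0.14      ] [0.5325856  0.11222025 0.13944602] [0.53121359 0.11480763 0.13647014]
bowl rim [0.70766974 0.16123433 0.192     ] [0.69994125 0.16090648 0.192     ]
salt top [ 0.66970259 -0.03509336  0.205     ] [ 0.66143282 -0.0279028   0.205     ]
[[-0.     0.957  0.291]
 [ 0.001  0.291 -0.957]
 [-1.    -0.    -0.001]]
```

Call:
move_arm(steps="-0.04 0 0 0 0;-0.08 0.01 -0.01 0 0;-0.08 0.04 -0.035 0 0;-0.08 0.07 -0.06 0 0;-0.08 0.1 -0.087 0 0;-0.08 0.13 -0.113 0 0;-0.08 0.16 -0.14 0 0;-0.08 0.19 -0.166 0 0;-0.08 0.22 -0.192 0 0;-0.08 0.25 -0.218 0 0")

```text
clock: 0.98
position: [0.3582, -0.3146, 0.3067]
ee_rot: [0.989, 1.335, -0.989]
force: [0.8, -0.1, 0.3]
width: 0.997
```

Call:
move_arm(steps="0 0.03 -0.026 0 0;0 0.06 -0.052 0 0;0 0.09 -0.079 0 0;0 0.12 -0.105 0 0;0 0.15 -0.131 0 0;0 0.18 -0.157 0 0;0 0.21 -0.184 0 0;0 0.24 -0.21 0 0;0 0.27 -0.236 0 0;0 0.28 -0.244 0 0")

```text
clock: 1.82
position: [0.5561, 0.0051, 0.3064]
ee_rot: [0.986, 1.339, -0.982]
force: [-1.2, 0.4, 0.1]
width: 1.002
```

```bash
python3 - <<'E'
from h import *
o=arm.observe(); print(o['position'],o['joints'].round(3),o['ee_rot'],o['clock'],o['force'])
grab('wrist','w1')
E
```

```text
[0.55611927 0.00506028 0.30641298] [ 0.207  0.301 -0.408  1.595  0.12   1.271 -1.489] [ 0.98643655  1.33875281 -0.98166483] 1.8167 [-1.23245108  0.36320452  0.14488255]
```

View pics/w1.png

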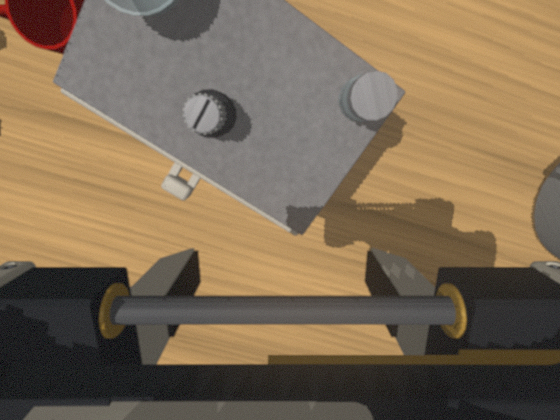

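The wrist view shows the slotted knob's top at about (207,114), the pull at (180,184), the salt at (373,95) and part of the bowl at the top edge.

```bash
cat >> h.py <<'E'
def onz(d,u,v,z):
    p=pt(d,u,v,1.0); o=np.array(d['extrinsics'])[:3,3]; r=p-o; return o+r*(z-o[2])/r[2]
E
python3 - <<'E'
from h import *
d=pickle.load(open('w1.pkl','rb'))
cv2.imwrite('pics/w1c.png',cv2.resize(d['img'][60:210,130:280],None,fx=4,fy=4,interpolation=cv2.INTER_CUBIC))
P=np.array([[*pt(d,u,v),u,v] for v in range(85,140) for u in range(175,245)])
m=(P[:,2]>.195)&(P[:,2]<.21)
T=P[m]; print(m.sum(),T[:,:3].mean(0),np.median(T[:,2]),cv2.minEnclosingCircle(T[:,:2].astype(np.float32)),cv2.minEnclosingCircle(T[:,3:].astype(np.float32)))
print(onz(d,207,114,.201))
print('top plane z',pt(d,260,150),'pull',pt(d,180,187))
P=np.array([pt(d,u,v) for v in range(155,205) for u in range(155,205)])
m=(P[:,2]>.12)&(P[:,2]<.145); print('pull',m.sum(),np.median(P[m],0),P[m].min(0),P[m].max(0))
print('corner front',onz(d,299,232,.15),onz(d,56,82,.15))
E
```

```text
1220 [0.61345194 0.08948946 0.2011378 ] 0.20139997752669242 ((0.6131992340087891, 0.09034522622823715), 0.0160598773509264) ((202.58389282226562, 113.87583923339844), 20.894222259521484)
[0.61452223 0.08615742 0.201     ]
top plane z [0.59346916 0.03973566 0.15102155] pull [0.63379773 0.02863869 0.46491204]
pull 925 [0.5343689  0.1126778  0.13761792] [0.51507459 0.08758622 0.12015107] [0.55975056 0.13402299 0.1417946 ]
corner front [ 0.52284284 -0.02379383  0.15      ] [0.59663963 0.23656764 0.15      ]
```

View pics/w1c.png

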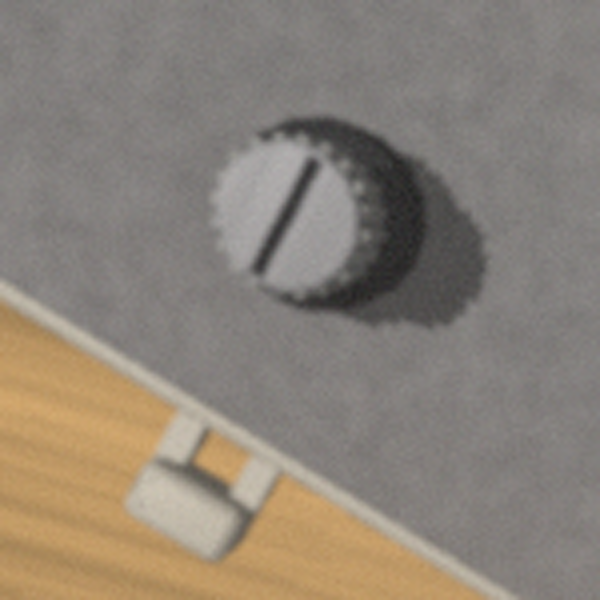

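Call:
move_arm(steps="0 0.027 -0.022 0 60;0 0.054 -0.044 0 80;0.01 0.08 -0.065 0 80;0.03 0.08 -0.065 0 80;0.03 0.08 -0.065 0 80;0.03 0.08 -0.065 0 80;0.03 0.08 -0.065 0 80", squeeze=15)

```text
clock: 2.45
position: [0.612, 0.0823, 0.2774]
ee_rot: [0.989, 1.333, -0.991]
force: [0.6, 0.1, -0.3]
width: 0.687
```

```bash
python3 - <<'E'
from h import *
from scipy.spatial.transform import Rotation as R
o=arm.observe(); print(o['position'],o['joints'].round(3),o['dq'].round(3),o['force'],R.from_rotvec(o['ee_rot']).as_matrix().round(3))
d=grab('wrist','w2')
P=np.array([[*pt(d,u,v),u,v] for v in range(140,420) for u in range(100,460)])
m=(P[:,2]>.196)&(P[:,2]<.206)&(np.hypot(P[:,0]-.6135,P[:,1]-.09)<.03)
T=P[m]; print(m.sum(),T[:,:3].mean(0),cv2.minEnclosingCircle(T[:,:2].astype(np.float32)))
print(proj(d,[.6135,.0895,.201]))
E
```

```text
[0.61202407 0.0822685  0.27737223] [ 0.06   0.425 -0.413  1.49   0.176  1.263 -1.651] [ 0.004 -0.015 -0.005 -0.009 -0.002 -0.003 -0.004] [ 0.64601635  0.0938853  -0.27858463] [[ 0.     0.957  0.29 ]
 [-0.001  0.29  -0.957]
 [-1.    -0.     0.001]]
1158 [0.61436553 0.09077129 0.20114962] ((0.6131273508071899, 0.09053289145231247), 0.016158446669578552)
(np.float64(273.5571992149485), np.float64(216.31426550787634))
```

View pics/w2.png

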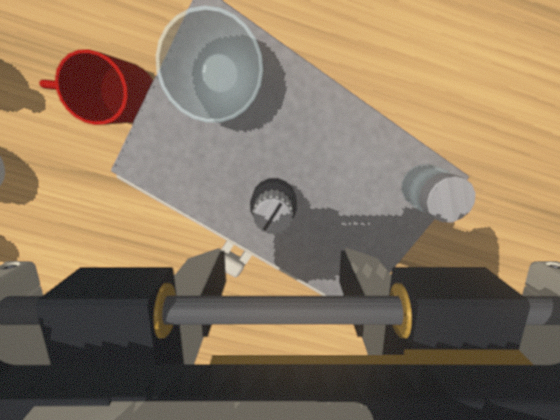

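Call:
move_arm(steps="0.02 0.004 -0.007 0 80;0.04 0.004 -0.007 0 80;0.06 0.004 -0.007 0 80;0.06 0.004 -0.007 0 80;0.06 0.004 -0.007 0 80;0.06 0.004 -0.007 0 80")

```text
clock: 3.0
position: [0.6147, 0.0914, 0.2187]
ee_rot: [0.99, 1.333, -0.988]
force: [0.1, 0.4, 1.2]
width: 0.684
```

```bash
python3 - <<'E'
from h import *
o=arm.observe(); print(o['position'])
d=grab('wrist','w3')
P=np.array([[*pt(d,u,v),u,v] for v in range(140,420) for u in range(100,460)])
m=(P[:,2]>.196)&(P[:,2]<.206)&(np.hypot(P[:,0]-.6135,P[:,1]-.09)<.03)
T=P[m]; print(m.sum(),T[:,:3].mean(0),cv2.minEnclosingCircle(T[:,:2].astype(np.float32)))
print(proj(d,[.6135,.0903,.201]),proj(d,o['position']))
E
```

```text
[0.61468332 0.09138995 0.21867956]
1857 [0.61485188 0.09104785 0.20109518] ((0.6133472323417664, 0.09071110934019089), 0.016219627112150192)
(np.float64(283.04987483591356), np.float64(254.463489336327)) (np.float64(281.89896564430273), np.float64(265.7180585203323))
```

View pics/w3.png

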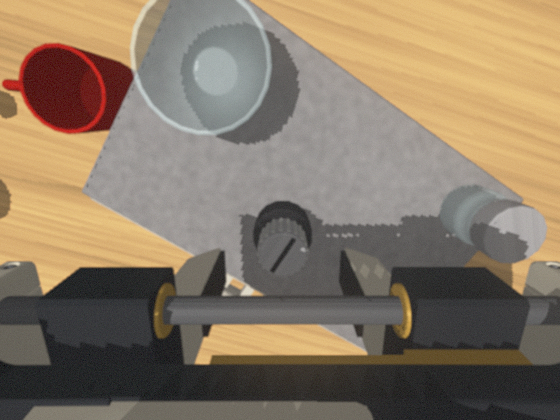

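Here the knob top is centred between the fingers at about (283,254). Lower and close.

Call:
move_arm(steps="0.015 -0.001 0 0 80;0.03 -0.001 0 0 80;0.042 -0.001 0 0 80;0.042 -0.001 0 0 80;0.042 -0.001 0 0 120;0.042 -0.001 0 0 140;0.042 -0.001 0 0 150;0.042 -0.001 0 0 160", squeeze=12)

```text
clock: 3.72
position: [0.6135, 0.0918, 0.1756]
ee_rot: [0.989, 1.334, -0.988]
force: [0.0, 0.1, -0.5]
width: 0.448
```

Call:
move_arm(steps="0 0 0 0 165;0 0 0 0 170;0 0 0 0 175;0 0 0 0 180;0 0 0 0 200;0 0 0 0 200")

```text
clock: 4.22
position: [0.6133, 0.091, 0.175]
ee_rot: [0.989, 1.334, -0.989]
force: [0.4, -3.8, 3.7]
width: 0.324
```

Call:
move_arm(steps="-0.001 0 0.0005 0 200;-0.001 0 0.0005 0 200;-0.001 0 0.0005 0 200")

```text
clock: 4.47
position: [0.6132, 0.091, 0.1753]
ee_rot: [0.989, 1.335, -0.989]
force: [4.5, -1.6, -4.7]
width: 0.323
```

Call:
move_arm(steps="-0.001 0 0 0 200;-0.002 0 0 0 200;-0.002 0 0 0 200;-0.002 0 0 0 200")

```text
clock: 4.8
position: [0.6132, 0.091, 0.1777]
ee_rot: [0.989, 1.335, -0.989]
force: [4.9, -2.9, -3.8]
width: 0.323
```

Call:
move_arm(steps="-0.001 0 0 0 200;-0.002 0 0 0 200;-0.002 0 0 0 200;-0.002 0 0 0 200")

```text
clock: 5.13
position: [0.6132, 0.091, 0.1797]
ee_rot: [0.989, 1.334, -0.989]
force: [3.5, -2.3, -4.8]
width: 0.325
```

Call:
move_arm(steps="-0.001 0.0005 0.0003 0 200;-0.002 0.0005 0.0003 0 200;-0.002 0.0005 0.0003 0 200;-0.002 0.0005 0.0003 0 200")

```text
clock: 5.47
position: [0.6132, 0.091, 0.1816]
ee_rot: [0.988, 1.335, -0.989]
force: [1.8, -1.8, -5.7]
width: 0.324
```

Call:
move_arm(steps="-0.0005 0 0 0 200;-0.001 0 0 0 200;-0.001 0 0 0 200;-0.001 0 0 0 200")

```text
clock: 5.8
position: [0.6133, 0.091, 0.1825]
ee_rot: [0.988, 1.335, -0.989]
force: [-0.4, -0.9, -6.3]
width: 0.32
```

Call:
move_arm(steps="-0.0005 0 0 0 200;-0.001 0 0 0 200;-0.001 0 0 0 200;-0.001 0 0 0 200")

```text
clock: 6.13
position: [0.6133, 0.091, 0.1836]
ee_rot: [0.988, 1.335, -0.989]
force: [-0.0, -1.4, -5.7]
width: 0.32
```

Call:
move_arm(steps="-0.0005 0 0 0 200;-0.001 0 0 0 200;-0.001 0 0 0 200;-0.001 0 0 0 200")

```text
clock: 6.47
position: [0.6133, 0.091, 0.1846]
ee_rot: [0.988, 1.335, -0.989]
force: [-1.5, -1.3, -6.9]
width: 0.322
```

Call:
move_arm(steps="-0.0005 0 0 0 200;-0.0005 0 0 0 200;-0.0005 0 0 0 200")

```text
clock: 6.72
position: [0.6133, 0.091, 0.1851]
ee_rot: [0.988, 1.335, -0.989]
force: [-2.1, -1.7, -6.2]
width: 0.322
```

Call:
move_arm(steps="-0.0005 0 0 0 200;-0.0005 0 0 0 200;-0.0005 0 0 0 200")

```text
clock: 6.97
position: [0.6134, 0.091, 0.1856]
ee_rot: [0.988, 1.335, -0.989]
force: [-3.0, -1.0, -7.5]
width: 0.325
```

Call:
move_arm(steps="-0.0005 0 0 0 200;-0.0005 0 0 0 200;-0.0005 0 0 0 200")

```text
clock: 7.22
position: [0.6134, 0.091, 0.1859]
ee_rot: [0.988, 1.335, -0.989]
force: [-2.9, -0.7, -8.9]
width: 0.324
```

```bash
python3 - <<'E'
from h import *
o=arm.observe(); print(o['position'],o['force'])
d=grab('wrist','w4'); grab('side','s4')
P=np.array([[*pt(d,u,v),u,v] for v in range(140,420) for u in range(230,340)])
m=(P[:,2]>.196)&(P[:,2]<.23)&(np.hypot(P[:,0]-.6135,P[:,1]-.09)<.012)
T=P[m]; print(m.sum(),np.median(T[:,2]))
E
```

```text
[0.61337957 0.09097263 0.18590353] [-2.93329512 -0.74478984 -8.90814923]
1081 0.21229245227476162
```

View pics/w4.png

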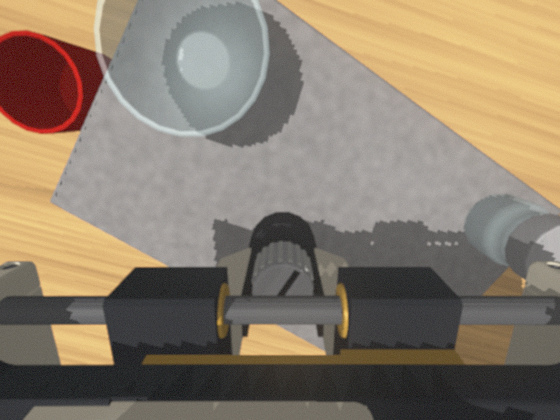

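The knob is risen in the grip (measured top 0.2123, so lift about 11 mm), and the force is starting to climb.

Call:
move_arm(steps="-0.0005 0 0 0 200;-0.0005 0 0 0 200;-0.0005 0 0 0 200")

```text
clock: 7.57
position: [0.6134, 0.091, 0.1862]
ee_rot: [0.988, 1.335, -0.989]
force: [-1.8, -1.1, -14.6]
width: 0.325
```

Call:
move_arm(steps="-0.0005 0 0 0 200;-0.0005 0 0 0 200;-0.0005 0 0 0 200")

```text
clock: 7.82
position: [0.6134, 0.0909, 0.1867]
ee_rot: [0.988, 1.335, -0.989]
force: [-0.1, 0.1, -17.6]
width: 0.325
```

Call:
move_arm(steps="0.001 0 0 0 200;0.0018 0 0 0 200;0.0018 0 0 0 200;0.0018 0 0 0 200")

```text
clock: 8.15
position: [0.6135, 0.091, 0.1861]
ee_rot: [0.989, 1.335, -0.989]
force: [-5.1, -0.9, -8.1]
width: 0.32
```

```bash
cat > kz.py <<'E'
from h import *
import sys
def kz(tag):
    o=arm.observe(); d=grab('wrist',tag)
    P=np.array([[*pt(d,u,v),u,v] for v in range(140,420) for u in range(230,340)])
    m=(P[:,2]>.196)&(P[:,2]<.23)&(np.hypot(P[:,0]-.6135,P[:,1]-.09)<.012)
    T=P[m]; print('lift_vis',1e3*(np.median(T[:,2])-.2011),m.sum(),'pos',o['position'].round(4),'F',o['force'].round(1),'T',o['ft_torque'].round(2),'q',o['joints'].round(2),'t',o['clock'])
kz(sys.argv[1])
E
python3 kz.py w5
```

```text
lift_vis 11.082413820126147 1094 pos [0.6135 0.091  0.1861] F [-5.1 -0.9 -8.1] T [-0.22  1.08 -0.02] q [ 0.04  0.5  -0.41  1.61  0.22  1.08 -1.7 ] t 8.15
```

Call:
move_arm(steps="0.0005 0.0003 0 0 200;0.001 0.0003 0 0 200;0.001 0.0003 0 0 200;0.001 0.0003 0 0 200")

```text
clock: 8.53
position: [0.6135, 0.091, 0.1852]
ee_rot: [0.988, 1.335, -0.989]
force: [-6.8, -1.4, -4.9]
width: 0.325
```

```bash
python3 kz.py w6
```

```text
lift_vis 10.215937963384658 1085 pos [0.6135 0.091  0.1852] F [-6.8 -1.4 -4.9] T [-0.29  1.45  0.01] q [ 0.04  0.5  -0.4   1.61  0.22  1.08 -1.7 ] t 8.5333
```

Call:
move_arm(steps="0 -0.0006 0 0 200;0 -0.0006 0 -0.05 200;0 -0.0006 0 -0.1 200;0 -0.0006 0 -0.15 200;0 -0.0006 0 -0.2 200;0 -0.0006 0 -0.2 200")

```text
clock: 9.08
position: [0.6135, 0.091, 0.1854]
ee_rot: [0.835, 1.404, -0.834]
force: [-5.7, -0.8, -6.9]
width: 0.322
```

```bash
python3 kz.py w7
```

```text
lift_vis 10.368643453280008 1067 pos [0.6135 0.091  0.1854] F [-5.7 -0.8 -6.9] T [-0.19  1.08  0.08] q [ 0.07  0.51 -0.45  1.61  0.24  1.08 -1.52] t 9.0833
```

View pics/w7.png

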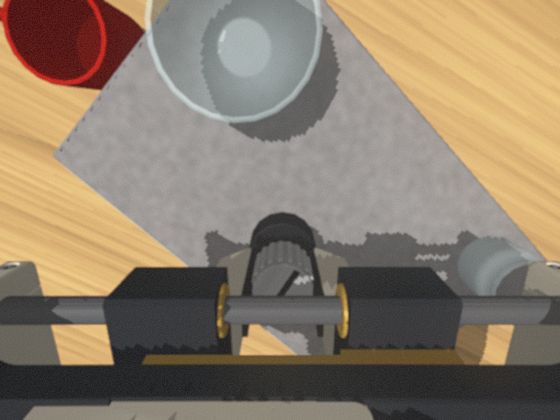

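Slot keeps its place between the fingers while the unit's edge turned clockwise in the image, so the knob turns with the gripper, anticlockwise.

Call:
move_arm(steps="0 -0.0006 0 -0.05 200;0 -0.0006 0 -0.1 200;0 -0.0006 0 -0.15 200;0 -0.0006 0 -0.15 200")

```text
clock: 9.47
position: [0.6134, 0.0911, 0.1855]
ee_rot: [0.721, 1.447, -0.719]
force: [-3.9, -0.2, -6.7]
width: 0.322
```

Call:
move_arm(steps="0 0 0 -0.05 200;0 0 0 -0.1 200;0 0 0 -0.1 200")

```text
clock: 9.72
position: [0.6134, 0.091, 0.1852]
ee_rot: [0.645, 1.472, -0.643]
force: [-2.8, 0.1, -6.2]
width: 0.325
```

```bash
python3 kz.py w8
```

```text
lift_vis 10.259566951819481 1071 pos [0.6134 0.091  0.1852] F [-2.8  0.1 -6.2] T [0.11 0.61 0.01] q [ 0.11  0.52 -0.51  1.61  0.28  1.09 -1.3 ] t 9.7167
```

Call:
move_arm(steps="0 0 0 -0.05 200;0 0 0 -0.1 200;0 0 0 -0.1 200")

```text
clock: 10.02
position: [0.6133, 0.091, 0.185]
ee_rot: [0.568, 1.494, -0.566]
force: [-1.6, 1.8, -6.1]
width: 0.321
```

Call:
move_arm(steps="0 0 0 -0.05 200;0 0 0 -0.1 200;0 0 0 -0.1 200")

```text
clock: 10.27
position: [0.6133, 0.091, 0.1849]
ee_rot: [0.491, 1.514, -0.489]
force: [-1.6, 2.1, -6.6]
width: 0.324
```

```bash
python3 kz.py w9
```

```text
lift_vis 9.863917589373328 1065 pos [0.6133 0.091  0.1849] F [-1.6  2.1 -6.6] T [0.35 0.37 0.01] q [ 0.14  0.53 -0.56  1.6   0.3   1.1  -1.12] t 10.2667
```

Call:
move_arm(steps="-0.0004 0 0 -0.05 200;-0.0004 0 0 -0.1 200;-0.0004 0 0 -0.1 200")

```text
clock: 10.57
position: [0.6133, 0.091, 0.1851]
ee_rot: [0.413, 1.53, -0.411]
force: [-1.3, 2.8, -5.8]
width: 0.326
```

Call:
move_arm(steps="-0.0001 0 0 -0.05 200;-0.0002 0 0 -0.1 200;-0.0002 0 0 -0.1 200")

```text
clock: 10.82
position: [0.6133, 0.091, 0.1853]
ee_rot: [0.335, 1.544, -0.334]
force: [-1.7, 2.8, -5.9]
width: 0.324
```

```bash
python3 kz.py w10
```

```text
lift_vis 10.318526649737203 1056 pos [0.6133 0.091  0.1853] F [-1.7  2.8 -5.9] T [0.57 0.05 0.04] q [ 0.17  0.54 -0.61  1.6   0.33  1.11 -0.95] t 10.8167
```

Call:
move_arm(steps="0 0 0 -0.05 200;0 0 0 -0.1 200;0 0 0 -0.1 200")

```text
clock: 11.12
position: [0.6132, 0.091, 0.1852]
ee_rot: [0.257, 1.555, -0.255]
force: [-0.4, 2.9, -7.0]
width: 0.321
```

Call:
move_arm(steps="0 0 0 -0.05 200;-0.0002 0 0 -0.1 200;-0.0002 0 0 -0.1 200")

```text
clock: 11.37
position: [0.6132, 0.091, 0.1854]
ee_rot: [0.179, 1.563, -0.177]
force: [-0.4, 2.4, -6.9]
width: 0.322
```

```bash
python3 kz.py w11
```

```text
lift_vis 10.439328186368973 1052 pos [0.6132 0.091  0.1854] F [-0.4  2.4 -6.9] T [ 0.76 -0.11  0.01] q [ 0.2   0.55 -0.65  1.6   0.36  1.12 -0.77] t 11.3667
```

View pics/w11.png

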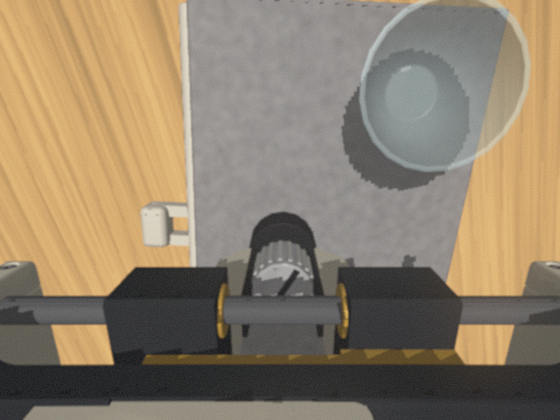

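Call:
move_arm(steps="0 0 0 -0.05 200;0 0 0 -0.1 200;0 0 0 -0.1 200")

```text
clock: 11.67
position: [0.6132, 0.091, 0.1855]
ee_rot: [0.1, 1.568, -0.099]
force: [0.1, 4.2, -5.0]
width: 0.323
```

Call:
move_arm(steps="0 0 0 -0.05 200;0 0 0 -0.1 200;0 0 0 -0.1 200")

```text
clock: 11.92
position: [0.6132, 0.091, 0.1857]
ee_rot: [0.022, 1.57, -0.021]
force: [0.0, 3.9, -2.4]
width: 0.327
```

```bash
python3 kz.py w12
```

```text
lift_vis 10.746746034865973 1040 pos [0.6132 0.091  0.1857] F [ 0.   3.9 -2.4] T [ 0.76 -0.05 -0.06] q [ 0.23  0.56 -0.7   1.6   0.39  1.13 -0.59] t 11.9167
```

Thread caught: the knob rises by itself and the pull force falls. Climb in step from here, 0.4 mm per 0.1 rad.

Call:
move_arm(steps="-0.0004 0 0.0002 -0.05 200;-0.0006 0 0.0002 -0.1 200;-0.0008 0 0.0002 -0.15 200;-0.001 0 0.0002 -0.2 200;-0.001 0 0.0002 -0.2 200")

```text
clock: 12.38
position: [0.6132, 0.091, 0.1865]
ee_rot: [-0.136, 1.566, 0.137]
force: [-0.5, 4.2, -2.7]
width: 0.323
```

Call:
move_arm(steps="-0.0002 0 0.0002 -0.05 200;-0.0004 0 0.0002 -0.1 200;-0.0006 0 0.0002 -0.15 200;-0.0008 0 0.0002 -0.2 200;-0.0008 0 0.0002 -0.2 200")

```text
clock: 12.8
position: [0.6132, 0.091, 0.1872]
ee_rot: [-0.292, 1.551, 0.293]
force: [-2.8, 2.9, -0.8]
width: 0.32
```

```bash
python3 kz.py w13
```

```text
lift_vis 12.20986237525551 1052 pos [0.6132 0.091  0.1872] F [-2.8  2.9 -0.8] T [ 0.87  0.26 -0.01] q [ 0.28  0.59 -0.8   1.59  0.45  1.16 -0.24] t 12.8
```

Call:
move_arm(steps="-0.0004 0 0 -0.05 200;-0.0006 0 0 -0.1 200;-0.0008 0 0 -0.15 200;-0.001 0 0 -0.2 200;-0.001 0 0 -0.2 200")

```text
clock: 13.27
position: [0.6131, 0.0909, 0.188]
ee_rot: [-0.449, 1.524, 0.45]
force: [-1.9, 4.7, -2.5]
width: 0.322
```

Call:
move_arm(steps="-0.0002 0 0 -0.05 200;-0.0004 0 0 -0.1 200;-0.0006 0 0 -0.15 200;-0.0009 0 0 -0.2 200;-0.0009 0 0 -0.2 200")

```text
clock: 13.68
position: [0.6131, 0.0909, 0.1889]
ee_rot: [-0.605, 1.485, 0.605]
force: [-0.7, 4.6, -2.7]
width: 0.322
```

```bash
python3 kz.py w14
```

```text
lift_vis 13.912419078851352 1058 pos [0.6131 0.0909 0.1889] F [-0.7  4.6 -2.7] T [1.08 0.18 0.06] q [ 0.33  0.62 -0.9   1.58  0.51  1.19  0.11] t 13.6833
```

Call:
move_arm(steps="-0.0002 0 0.0003 -0.05 200;-0.0004 0 0.0003 -0.1 200;-0.0006 0 0.0003 -0.15 200;-0.0008 0 0.0003 -0.2 200;-0.0008 0 0.0003 -0.2 200")

```text
clock: 14.15
position: [0.6131, 0.0909, 0.1896]
ee_rot: [-0.759, 1.435, 0.76]
force: [-2.3, 4.1, -2.2]
width: 0.323
```

Call:
move_arm(steps="-0.0002 0 0 -0.05 200;-0.0004 0 0 -0.1 200;-0.0006 0 0 -0.15 200;-0.0008 0 0 -0.2 200;-0.0008 0 0 -0.2 200")

```text
clock: 14.57
position: [0.6131, 0.0908, 0.1904]
ee_rot: [-0.912, 1.372, 0.913]
force: [-2.1, 3.7, -3.1]
width: 0.327
```

```bash
python3 kz.py w15
```

```text
lift_vis 15.353444995215487 1091 pos [0.6131 0.0908 0.1904] F [-2.1  3.7 -3.1] T [1.01 0.43 0.04] q [ 0.38  0.66 -0.99  1.58  0.57  1.23  0.46] t 14.5667
```

Call:
move_arm(steps="-0.0002 0 0 -0.05 200;-0.0004 0 0 -0.1 200;-0.0006 0 0 -0.15 200;-0.0008 0 0 -0.2 200;-0.0008 0 0 -0.2 200")

```text
clock: 15.03
position: [0.6131, 0.0909, 0.1912]
ee_rot: [-1.063, 1.296, 1.064]
force: [-2.4, 4.5, -1.9]
width: 0.324
```

Call:
move_arm(steps="0 0 0 0 150;0 0 0 0 110;0 0 0 0 100;0 0 0 0 100;0 0 0 0 100;0 0 0 0 100;0 0 0 0 100")

```text
clock: 15.62
position: [0.6136, 0.0907, 0.1914]
ee_rot: [-1.064, 1.296, 1.063]
force: [-0.5, -0.4, -0.6]
width: 0.607
```

```bash
python3 kz.py w16
```

```text
lift_vis 15.993089137257805 1153 pos [0.6136 0.0907 0.1914] F [-0.5 -0.4 -0.6] T [ 0.06 -0.15 -0.04] q [ 0.4   0.68 -1.04  1.57  0.6   1.25  0.64] t 15.6167
```

View pics/w16.png

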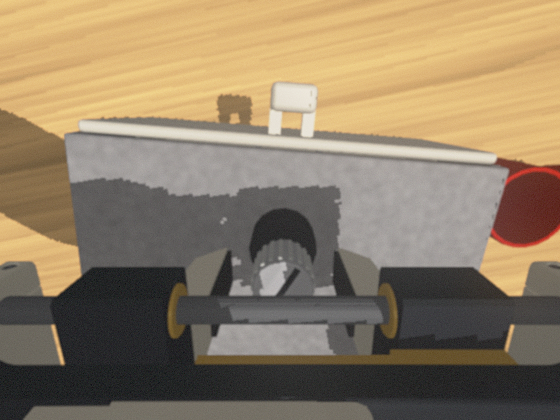

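The screw stays out at 16 mm with the fingers off; the view shows the pull at (294,98), level with the jaws. Raise and measure the pull.

Call:
move_arm(steps="-0.03 0 0 0 100;-0.06 0 0 0 100;-0.08 0 0 0 100;-0.08 0 0 0 100;-0.08 0 0 0 100")

```text
clock: 16.08
position: [0.6139, 0.0912, 0.2724]
ee_rot: [-1.064, 1.294, 1.062]
force: [0.3, -0.2, 0.4]
width: 0.605
```

```bash
python3 - <<'E'
from h import *
from scipy.spatial.transform import Rotation as R
d=grab('wrist','w17'); o=arm.observe(); M=R.from_rotvec(o['ee_rot']).as_matrix(); print(o['position'],o['joints'].round(2)); print(M.round(3))
print('tool z yaw',np.degrees(np.arctan2(M[1,2],M[0,2])))
P=np.array([[*pt(d,u,v),u,v] for v in range(0,420,1) for u in range(0,560,1)])
k=(P[:,2]>.205)&(P[:,2]<.225)&(np.hypot(P[:,0]-.6135,P[:,1]-.09)<.012); print('lift',k.sum(),np.median(P[k,2])-.2011)
m=(P[:,2]>.12)&(P[:,2]<.146)&(np.hypot(P[:,0]-.533,P[:,1]-.113)<.045)
T=P[m];print(m.sum(),np.median(T[:,2]))
t=np.radians(74.2); y=np.array([np.cos(t),np.sin(t)]); x=np.array([np.sin(t),-np.cos(t)])
print('x range',np.percentile(T[:,:2]@x,[0,2,25,50,75,98,100]).round(4),'y',np.percentile(T[:,:2]@y,[0,2,50,98,100]).round(4),'knob',np.array([.6133,.0905])@x,np.array([.6133,.0905])@y)
E
```

```text
[0.61344594 0.09067612 0.27112907] [ 0.41  0.61 -1.08  1.46  0.54  1.39  0.69]
[[ 0.    -0.981  0.195]
 [-0.     0.195  0.981]
 [-1.    -0.    -0.   ]]
tool z yaw 78.7646475329386
lift 816 0.016042880584943492
1899 0.13817853115773454
x range [0.4667 0.468  0.4787 0.4961 0.5027 0.5073 0.5077] y [0.2127 0.2174 0.2542 0.2901 0.2946] knob 0.5654869330743387 0.25407020392438456
```

View pics/w17.png

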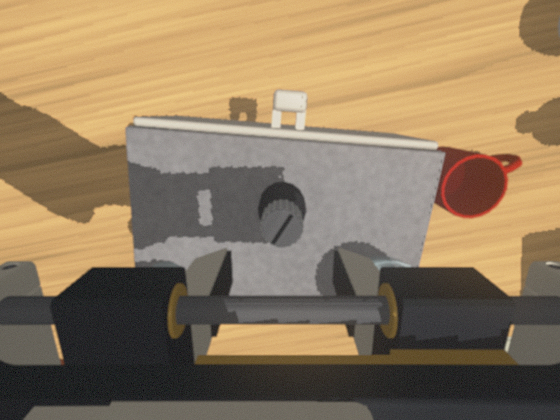

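The wrist view shows the pull block at about (290,101), centred on the knob's line. Move over it and turn 0.08 rad to square up.

Call:
move_arm(steps="0 0.03 0.002 0.03 100;0 0.06 0.004 0.06 100;0 0.088 0.007 0.08 100;0.03 0.088 0.007 0.08 100;0.06 0.088 0.007 0.08 100;0.08 0.088 0.007 0.08 100;0.08 0.088 0.007 0.08 100;0.08 0.088 0.007 0.08 100")

```text
clock: 16.8
position: [0.5275, 0.1143, 0.1901]
ee_rot: [-1.003, 1.33, 1.006]
force: [1.4, 0.4, 1.0]
width: 0.605
```

```bash
python3 - <<'E'
from h import *
from scipy.spatial.transform import Rotation as R
d=grab('wrist','w18'); o=arm.observe(); M=R.from_rotvec(o['ee_rot']).as_matrix(); print(o['position'],o['joints'].round(2)); print(M.round(3))
P=np.array([[*pt(d,u,v),u,v] for v in range(0,420,1) for u in range(230,340,1)])
m=(P[:,2]>.134)&(P[:,2]<.146)&(np.hypot(P[:,0]-.53,P[:,1]-.1145)<.03)
T=P[m]; print(m.sum(),np.median(T[:,2]))
t=np.radians(74.2); y=np.array([np.cos(t),np.sin(t)]); x=np.array([np.sin(t),-np.cos(t)])
print('x range',np.percentile(T[:,:2]@x,[0,2,25,50,75,98,100]).round(4),'y',np.percentile(T[:,:2]@y,[0,2,50,98,100]).round(4),'tcp',o['position'][:2]@x,o['position'][:2]@y)
print(proj(d,[.5282,.1145,.139]))
s=grab('side','s18'); cv2.imwrite('pics/s18c.png',cv2.resize(s['img'][130:290,190:350],None,fx=4,fy=4))
E
```

```text
[0.52838022 0.11500246 0.19143212] [ 0.43  0.56 -1.07  1.77  0.53  1.15  0.48]
[[-0.001 -0.962  0.272]
 [ 0.     0.272  0.962]
 [-1.     0.001  0.   ]]
1577 0.1382199457155521
x range [0.4662 0.4668 0.4725 0.4798 0.5005 0.5076 0.5086] y [0.2332 0.2372 0.254  0.2718 0.2763] tcp 0.4771040591956204 0.2545249356958599
(np.float64(283.0017428273087), np.float64(232.86274728980496))
```

View pics/w18.png

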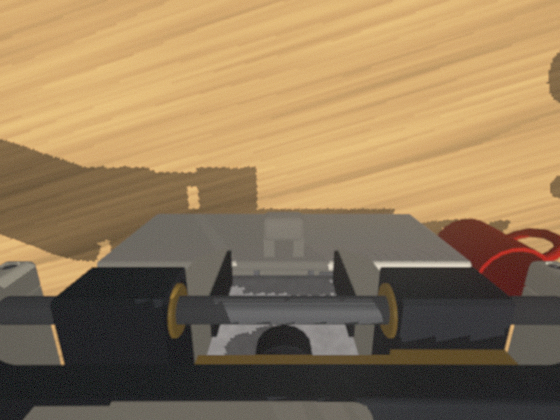

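View pics/s18c.png

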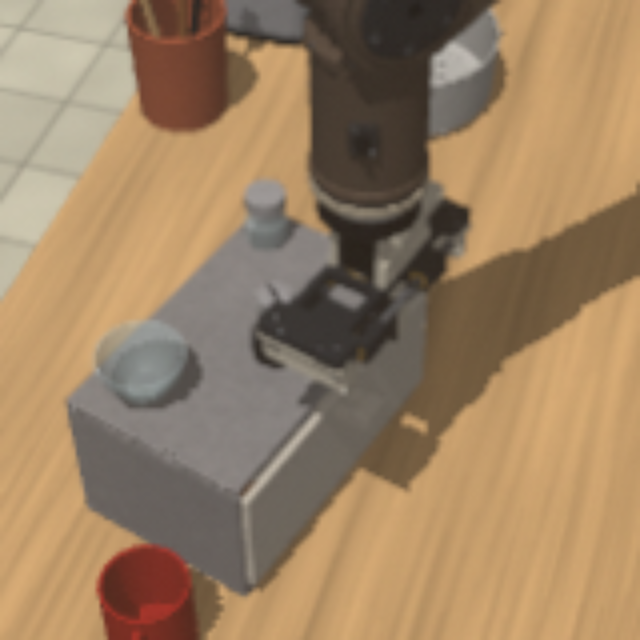

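Aligned: pull centre projects to about (283,233), TCP on it within 1 mm. Descend and grip.

Call:
move_arm(steps="0.025 0 0 0 100;0.05 0 0 0 100;0.07 0 0 0 100;0.077 0 0 0 100;0.077 0 0 0 100;0.077 0 0 0 100;0.077 0 0 0 100")

```text
clock: 17.48
position: [0.5295, 0.1155, 0.116]
ee_rot: [-1.004, 1.325, 1.003]
force: [0.1, 0.5, 0.1]
width: 0.606
```

Call:
move_arm(steps="0 0 0 0 140;0 0 0 0 155;0 0 0 0 165;0 0 0 0 175;0 0 0 0 200;0 0 0 0 200;0 0 0 0 200", squeeze=18)

```text
clock: 18.07
position: [0.5287, 0.1148, 0.1146]
ee_rot: [-1.004, 1.327, 1.003]
force: [-0.5, -0.8, 4.6]
width: 0.324
```

Call:
move_arm(steps="0.001 0.003 0 0 200;0.002 0.006 0 0 200;0.003 0.009 0 0 200;0.0035 0.011 0 0 200;0.0035 0.011 0 0 200")

```text
clock: 18.48
position: [0.519, 0.1176, 0.1113]
ee_rot: [-1.004, 1.326, 1.002]
force: [4.3, -2.4, 3.4]
width: 0.325
```

```bash
python3 - <<'E'
from h import *
s=grab('side','s19'); cv2.imwrite('pics/s19c.png',cv2.resize(s['img'][130:290,190:350],None,fx=4,fy=4)); o=arm.observe(); print(o['position'],o['force'],o['ft_torque'])
E
```

```text
[0.51895377 0.11757443 0.11124633] [ 3.8960893  -3.28541671  4.85166675] [-0.54502592 -1.18531094  0.02881074]
```

View pics/s19c.png

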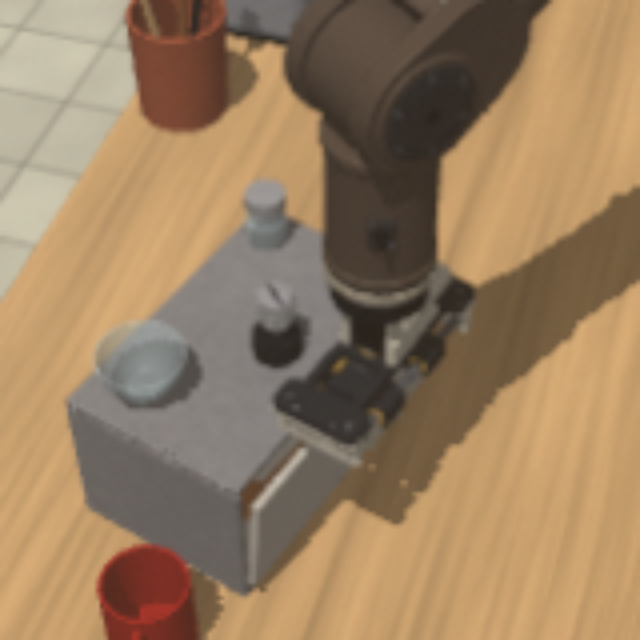

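The side view shows the drawer's top edge parting from the unit (gap at about (265,480) in the crop) and the knob standing clear. Force is about 5 N. Continue along the arc.

Call:
move_arm(steps="0.001 0.003 0 0 200;0.0023 0.006 0 0 200;0.0035 0.008 0 0 200;0.0047 0.0107 0 0 200;0.006 0.0135 0 0 200;0.0075 0.016 0 0 200;0.009 0.0185 0 0 200;0.0103 0.0207 0 0 200;0.0103 0.0207 0 0 200")

```text
clock: 19.28
position: [0.4974, 0.1237, 0.1002]
ee_rot: [-1.004, 1.327, 1.004]
force: [1.6, -1.0, 1.5]
width: 0.326
```

Call:
move_arm(steps="0.0015 0.0025 0 0 200;0.003 0.0048 0 0 200;0.0048 0.007 0 0 200;0.0066 0.0095 0 0 200;0.0085 0.0118 0 0 200;0.0105 0.014 0 0 200;0.0125 0.0163 0 0 200;0.0142 0.0182 0 0 200;0.0142 0.0182 0 0 200")

```text
clock: 20.03
position: [0.4797, 0.1287, 0.0859]
ee_rot: [-1.004, 1.327, 1.005]
force: [2.6, 0.4, -1.8]
width: 0.322
```

```bash
python3 - <<'E'
from h import *
s=grab('side','s20'); cv2.imwrite('pics/s20c.png',cv2.resize(s['img'][130:290,190:350],None,fx=4,fy=4)); o=arm.observe(); print(o['position'],o['force'],o['ft_torque'],o['joints'].round(2))
E
```

```text
[0.47970607 0.12862356 0.08583542] [ 1.59286364 -0.4105206  -2.48489793] [ 0.1736622  -0.65117094  0.03154962] [ 0.34  0.61 -0.99  1.98  0.66  0.91  0.29]
```

View pics/s20c.png

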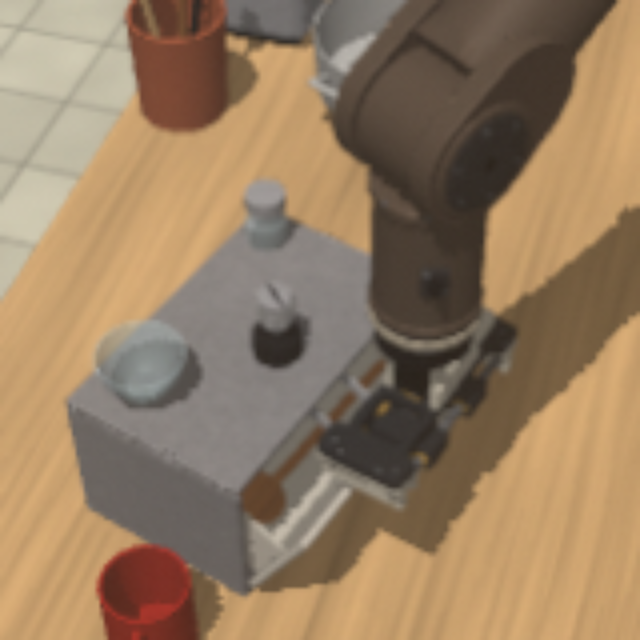

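The drawer is well open (utensils visible), roughly 0.5 rad. Carry on to the stop.

Call:
move_arm(steps="0.002 0.002 0 0 200;0.004 0.004 0 0 200;0.006 0.006 0 0 200;0.0075 0.007 0 0 200;0.0075 0.007 0 0 200")

```text
clock: 20.5
position: [0.4731, 0.1305, 0.0785]
ee_rot: [-1.004, 1.328, 1.004]
force: [1.1, 1.2, 0.1]
width: 0.322
```

Call:
move_arm(steps="0.001 0.0008 0 0 200;0.002 0.0016 0 0 200;0.002 0.0016 0 0 200")

```text
clock: 20.75
position: [0.4719, 0.1308, 0.077]
ee_rot: [-1.004, 1.328, 1.004]
force: [-0.3, -0.7, 6.7]
width: 0.327
```

Call:
move_arm(steps="0 0 0 0 180;0 0 0 0 150;0 0 0 0 110;0 0 0 0 110;0 0 0 0 110;0 0 0 0 110")

```text
clock: 21.25
position: [0.4719, 0.1307, 0.0766]
ee_rot: [-1.003, 1.328, 1.004]
force: [0.6, -0.2, -0.5]
width: 0.567
```

```bash
python3 - <<'E'
from h import *
o=arm.observe(); print(o['position'],o['force'],o['width'])
grab('wrist','w21')
E
```

```text
[0.47194629 0.13072593 0.07660637] [ 0.63473346 -0.17115588 -0.46487199] 0.5671703176720059
```

View pics/w21.png

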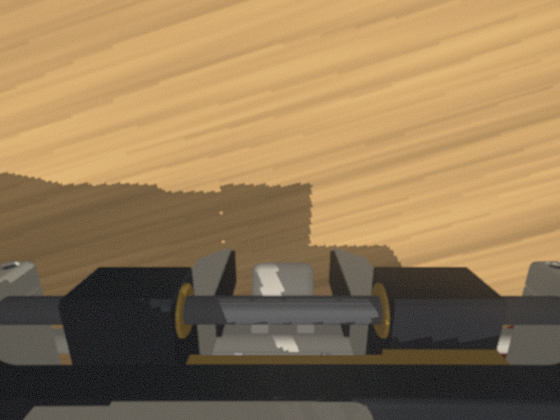

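The fingers stand clear on both sides of the block at (283,280). Raise.

Call:
move_arm(steps="-0.01 0 0 0 110;-0.03 0.002 0 0 110;-0.06 0.01 0 0 110;-0.1 0.02 0 0 110;-0.14 0.04 0 0 110;-0.16 0.06 0 0 110;-0.16 0.07 0 0 110;-0.16 0.07 0 0 110;-0.16 0.07 0 0 110")

```text
clock: 22.05
position: [0.4049, 0.1492, 0.2369]
ee_rot: [-1.005, 1.327, 1.002]
force: [0.6, -1.1, -0.8]
width: 0.567
```

```bash
python3 - <<'E'
from h import *
o=arm.observe(); print(o['position'],o['force'],o['clock'])
s=grab('side','s22'); cv2.imwrite('pics/s22c.png',cv2.resize(s['img'][130:310,170:350],None,fx=3.3,fy=3.3)); a=grab('scene','a22')
cv2.imwrite('pics/a22c.png',cv2.resize(a['img'][130:290,230:430],None,fx=4,fy=4-.25))
t=np.radians(74.2); y=np.array([np.cos(t),np.sin(t)]); x=np.array([np.sin(t),-np.cos(t)])
for d in (s,a):
    P=np.array([pt(d,u,v) for v in range(160,280) for u in range(190,400)])
    X=P[:,:2]@x;Y=P[:,:2]@y
    k=(np.hypot(P[:,0]-.6133,P[:,1]-.0905)<.010)&(P[:,2]>.19)&(P[:,2]<.24); print('knob top',k.sum(),np.median(P[k,2]))
    m=(X<.47)&(X>.38)&(abs(Y-.254)<.014)&(P[:,2]>.05)&(P[:,2]<.16); print('pull',m.sum(),X[m].min() if m.any() else 0,np.median(X[m]),np.percentile(P[m,2],[5,50,95]))
E
```

```text
[0.40491255 0.14916854 0.2368832 ] [ 0.60169517 -1.06884638 -0.75522122] 22.05
knob top 22 0.21672006943303307
pull 120 0.40546916547998224 0.42838048565841974 [0.08563321 0.10136429 0.11863768]
knob top 39 0.21512260745425205
pull 168 0.408252603559782 0.4484998607463523 [0.08566428 0.10104527 0.11699922]
```

View pics/s22c.png

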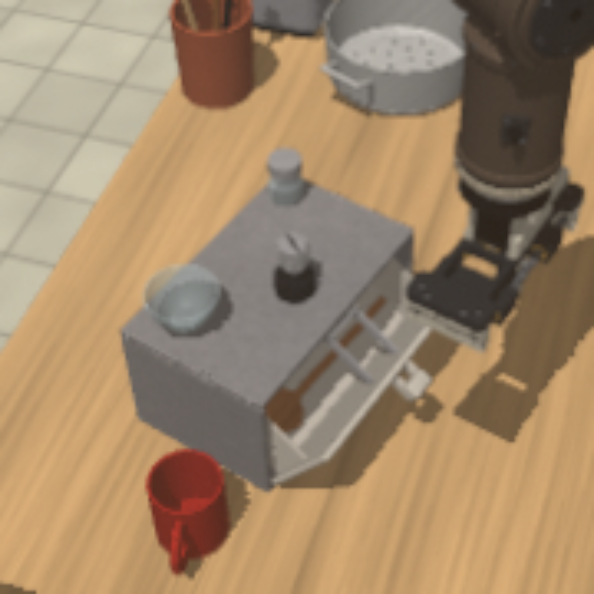

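View pics/a22c.png

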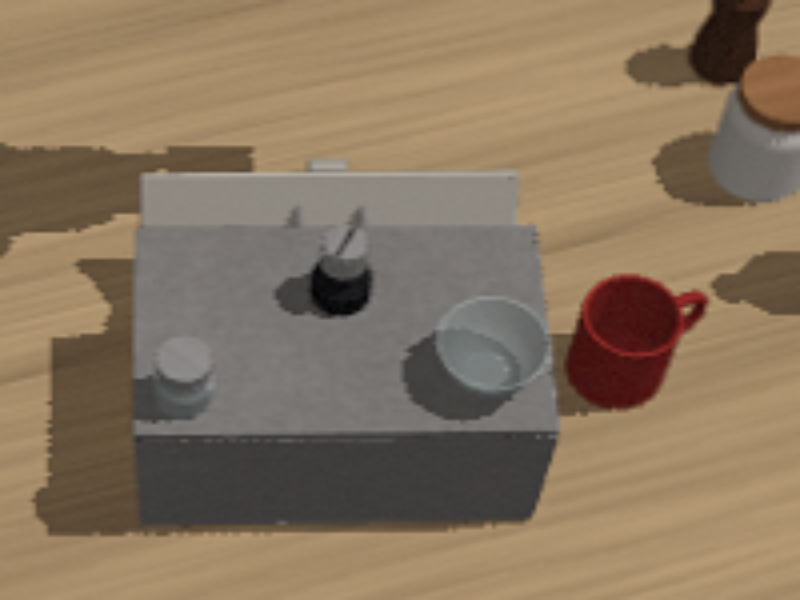

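Both views show the drawer wide open, the knob standing out, the bystanders in place and the gripper clear of everything. Handing in.

```bash
python3 -c "
from cell import arm
print(arm.sign_off())"
```

```text
the job is handed in; nothing more can be done
None
```

The screw is unscrewed and standing out on its thread, and the drawer is open to about its 0.6 rad stop. The job was handed in at about 22 s of the 72 s allowed.

**What I did**
- **Screw:** I gripped the knob at 12 N and lifted it to its hard stop, at about 11 mm. I backed off about 1 mm and turned it anticlockwise. The thread took the load after about 1.2 rad, and I then raised the gripper in step with it, 2.65 rad in all. The most it was pulled with was about 18 N at the wrist, including the spring.
- **Drawer:** I gripped the pull and led it round its arc until the stop was felt, at about 7 N, then let go and backed away.

**Last checks**
- **Lift:** The wrist camera read 16.0 mm with the fingers off the knob, the same again after they had been off for a further 0.4 s. At the end the side camera gave 15.6 mm. The scene camera gave 14.0 mm, about 2 mm lower but still over 13.5 mm; it had few pixels on the knob.
- **Drawer angle:** I worked this out from the gripper's travel along the arc (59 mm out, 38 mm down). The camera points on the pull roughly agree.
- **Bystanders and contact:** By eye, the things on and next to the unit had not moved. The gripper was clear of everything, with the wrist force near zero.

Nothing failed. The only disagreements were that scene camera reading and a side-camera offset of up to about 10 mm in the first look, so I placed the grasps from the wrist camera.

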